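# Level the laser stand on the hallway shelf and start it

## Robot

A 6-joint arm with a two-finger parallel gripper is mounted at the origin on the work surface. World frame = base frame: x ahead of the robot, y to its left, z up, the work surface at z = 0. Lengths are in m, angles in rad, forces in N, time in s.
With the tool pointing down it reaches from about 0.25 to 0.775 m from the base axis. Payload 4 kg.
Tool frame: the origin (TCP) lies between the finger pads; the fingertips stand 14 mm ahead of it and the grasp point (between the pads) lies 5 mm behind it; z points along the fingers, y is the line along which they close (so a half turn about z gives the same grasp; the last joint's range is limited). The gripper opens to 94 mm and grips with 3 to 60 N. Pads are 16 mm wide; open, the fingers measure 119 mm over their backs; the gripper's body (75 mm by 177 mm) begins 78 mm behind the grasp point.
Start: joints at [1.053, 0.087, 1.371, -0, 1.684, -0.103], TCP at [0.222, 0.503, 0.22] pointing down, gripper open.
Joint ranges: [-3.1, 3.1], [-0.76, 2.03], [0.27, 2.55], [-1.08, 4.22], [0.17, 2.65], [-2.57, 2.57]. Speed limits (rad/s): [2.79, 2.79, 3.14, 3.14, 3.14, 3.14].

## Interface

Orientations are given as [roll, pitch, yaw] about the fixed x, y, z axes, in that order (R = Rz(yaw) Ry(pitch) Rx(roll)).
In Python, from bench import robot, snapshot gives the robot as it stands.
- The arm moves only by the tool carry_out, never from a script. Its argument "motion" is text: rows parted by semicolons, each of 4 numbers parted by spaces: the shift along the tool's x, y, z each as a share of 0.15 m, from -1 to 1, then the turn about the tool's z as a share of 180 degrees, from -1 to 1. A call has exactly 8 rows; each row is the pose to reach, as a shift and turn from the pose commanded when the call began, along the tool's axes at that moment, turning the shorter way round; what a row does not reach only later rows make up. A row lasts 1/10 s, in which the tool goes at most 50 mm and 8.59 degrees, less where a joint would pass 70% of its speed; a pose out of reach is approached as far as the arm can. A call with a number of a shift or a turn outside -1 to 1 is refused whole. A call with a gripper value outside its range is refused whole. "grip" is the opening, from -1 (shut) to 1 (fully open), set as the call begins (left out, the last holds). The fingers move at their own pace and stop on an object; the grip force is fixed at half the most. Time passes only in rows, so rows that repeat a pose let the fingers close, or fill a call up. It gives the time, the measured TCP pose, the force, the opening and the grip force at its end, in the units of the state.
- robot.get_obs(): the state, without advancing time (a new reading comes with each control period).
- snapshot(name): name is "scene" or "top" or "wrist"; returns a dict with "image" (384x512x3 uint8, red, green, blue), "fx", "fy", "cx", "cy" (pixels), "distortion" ([k1, k2, p1, p2, k3] as OpenCV has them; the pictures are not rectified), "pose" (4x4, takes a point from camera to world coordinates); the wrist camera has in their place "hand_eye" (4x4, takes a point from camera to tool coordinates, whose origin is the TCP and whose axes are the flange's). Camera axes: x right, y up, looking along -z (the intrinsics and any distortion apply to the point x, -y, -z); pixel columns grow to the right and rows downward; lengths in m; the calibration is good to about 2 mm. A picture is of the moment at which its call begins: read the wrist's pose just before it. There is no depth.
- robot.close_job(): hands the job in; it is judged then, once.
The state is a dict: "time": time; "joint_positions": joint angles; "qvel": joint speeds; "joint_torque": joint torques, N m; "tool_pos": TCP position; "ee_rot": TCP orientation; "wrist_force": force on the tool from outside, world axes, zero at the start; "wrist_torque": the same for the moment, N m; "width": finger opening in m; "finger_force": force on a finger pad.
Only numpy, scipy, OpenCV 4.12 (cv2) and the standard library are available. Lean on these libraries where they do the work, as an engineer would, in place of code of your own. Each camera call takes 0.05 s, during which the arm holds its last target. There are 200 camera calls.

## Task

Pictures are to be hung in the hallway: turn the crank wheel of the laser stand until its hinged aluminium plate sits level, without leaning on the plate or the laser. Only then twist the black start key clockwise to its stop and let it spring back. Leave the plate level, and the other things on the shelf where they are.

Things in the scene. Friction and masses are not known exactly. Their poses are not given: they have to be found in the camera images.
- stand: Grey base of the levelling stand, fixed to the shelf (place varies, yaw within 0.3 rad of 0): 120 mm (x) by 355 mm (y from -190 to +165) by 20 mm high, origin at shelf height. Offsets given below are in its frame: x away from the robot at yaw 0, y to the left, z up. Start key at y = -150 mm, hinged plate with the laser from -90 to +123, crank wheel at +110.
- plate (a joint): Tilt of the aluminium plate (100 by 155 mm, 6 mm thick, with a 30 mm wide tongue under the wheel) in rad: 0 = level, positive = wheel's end high. Its hinge runs along the stand's x axis at y = +30 mm, 44 mm above the shelf. It follows the wheel's screw: tilt = 0.045 x wheel angle. It starts with the wheel's end low by 0.05 to 0.12 rad.
- plate_mid (a point): Point on the plate's top face at x = 0, y = 0 of the stand, turning with the plate (z axis = the plate's normal). 51 mm above the shelf when level. A grey line laser, 70 (x) by 60 (y) mm, is bolted on the plate at y = -25 mm, its top about 120 mm above the shelf.
- wheel (a joint): Angle of the crank wheel in rad, growing clockwise seen from above, stops at -3 and +3; 0 = plate level. It starts at -1.1 to -2.6, so it must be turned clockwise. It stays where it is left; friction about 0.15 N m, that is about 5 N sideways at the crank pin. It may be pushed round by the pin with a fingertip.
- wheel_axis (a point): Point on the upright axis of the crank wheel, at the top face of its black disc (86 mm diameter, 10 mm thick, top 85 mm above the shelf; its hub stands 6 mm higher, 26 mm diameter). Wheel height never changes.
- pin_top (a point): Centre of the top of the upright aluminium crank pin on the wheel: 12 mm diameter, standing 35 mm above the disc (top 120 mm above the shelf), 33 mm from the wheel axis. Turns with the wheel.
- key (a joint): Angle of the start key in rad, growing clockwise seen from above: 0 = at rest, 0.9 = stop. A spring returns it to 0 when released (0.04 N m at rest to 0.15 N m at the stop).
- key_grip (a point): On the upright axis of the start key, 78 mm above the shelf, at the height to pinch: a black bar 44 mm long (along this point's x axis), 14 mm thick (y), from 58 to 92 mm above the shelf, on a black round housing 38 mm in diameter. At rest the bar lies along the stand's y axis turned by 0.45 rad counter-clockwise. Turns with the key.
- router: Bystander: white router, 120 x 190 x 30 mm with two 160 mm high antennas, origin under its centre.
- vase: Bystander: grey ceramic vase, 100 mm diameter, 160 mm high, origin under its centre.
- remote: Bystander: black TV remote, 45 x 160 x 18 mm, lying in front of the stand (robot side), origin under its centre.
- jar: Bystander: glass jar with screw lid, 72 mm diameter, 100 mm high, behind the stand, origin under its centre.
- tape: Bystander: grey tape measure, 65 x 38 x 62 mm, behind the stand, origin under its centre.
- frame: Bystander: dark wooden picture frame lying flat, 130 x 180 x 14 mm, origin under its centre.
- index_post (a point): Top of one of two fixed steel posts beside the plate's key-side end (y = -78 mm, x = -56 and +56 mm; this is the one at +56), 51 mm above the shelf: the plate's top face is flush with both when level.

How it is judged:
On the way, in this order (a step that is already met when the one before it is completed fails the run):
1. the plate is level within 1 degree, key at rest (value of joint plate between -0.0175 and 0.0175 rad and value of joint key below 0.15 rad), for 0.5 s.
2. the start key is twisted to its stop with the plate level (value of joint key above 0.8 rad and value of joint plate between -0.0175 and 0.0175 rad), for 0.1 s.
At the end, for the whole second after the job is handed in: The plate is level within 1 degree (0.0175 rad) and still, and the start key, after having been at its stop (over 0.8 rad), is back at rest (under 0.1 rad) (value of joint plate between -0.0175 and 0.0175 rad and value of joint key below 0.1 rad and velocity of joint wheel between -0.05 and 0.05 rad/s); the robot touches nothing.
It fails at once if the start key is turned (over 0.4 rad) while the plate is more than 1.4 degrees out of level (value of joint key above 0.4 rad and (value of joint plate above 0.025 rad or value of joint plate below -0.025 rad)).
It fails at once if the robot leans on the plate or the laser with more than 10 N (contact force between any of the fingers, the arm and plate above 10 N).
It fails at once if a bystander is moved by more than 40 mm or tipped (distance of any of router, vase, remote, jar, tape, frame from where it was at the start of the episode above 0.04 m or angle between any of vase, jar's own z axis and vertical above 0.5 rad).
It also fails if it takes over 54 s, if anything falls off the work surface, if the arm or the gripper's body presses on something with over 40 N, if the wrist force passes 120 N, or if a joint passes its speed limit or range.

## Working session

There is one attempt and no reset: what is moved stays moved. The work goes in short steps, Python scripts to look and compute and a tool call to move; the robot and the scene stay as the last step left them, time stands still between calls to the robot, and variables do not carry over. Pictures are saved under pics/ and viewed, at most 10 in all, crops included, and the job is handed in when it is done.

Besides the shell and the picture viewer there is one more tool, called as name(argument=value, ...) on one line, values as JSON. carry_out: Moves the arm, as the interface text tells. Shift numbers are shares of 0.15 m and turn numbers shares of 180 degrees, none past 1 either way. Its arguments: {"type":"object","properties":{"motion":{"type":"string"},"grip":{"type":"number"}},"required":["motion"]}

```bash
mkdir -p pics; ls; python3 - <<'E'
from bench import robot, snapshot
import cv2, numpy as np, pickle
o=robot.get_obs();print(o['time'],o['tool_pos'],o['ee_rot'],o['width'])
d={}
for n in("scene","top"):
    s=snapshot(n);d[n]=s
    cv2.imwrite(f"pics/{n}0.png",s["image"][:,:,::-1]);print(n,s['fx'],s['cx'],s['cy'],s['distortion'],np.round(s['pose'],3).tolist())
pickle.dump(d,open('s0.pkl','wb'))
im=[cv2.resize(d["top"]["image"],None,fx=1.5625,fy=1.5625,interpolation=cv2.INTER_CUBIC)]
cv2.imwrite("pics/top0b.png",im[0][:,:,::-1])
im=cv2.resize(d["scene"]["image"],None,fx=1.5625,fy=1.5625,interpolation=cv2.INTER_CUBIC)
cv2.imwrite("pics/scene0b.png",im[:,:,::-1])
E
```

```text
pics
0.0 [0.22142042 0.5029139  0.21832952] [-3.13945082e+00 -1.80152555e-04  2.72678581e+00] 0.09389570422004542
scene 437.7532991998805 253.71888790513515 191.09782507620235 [-0.06414801  0.          0.          0.          0.        ] [[0.042, -0.873, 0.486, 1.301], [0.999, 0.035, -0.023, -0.037], [0.003, 0.486, 0.874, 1.372], [0.0, 0.0, 0.0, 1.0]]
top 448.8067359895225 251.5948210517529 192.9917992280974 [-0.10398494  0.          0.          0.          0.        ] [[-0.021, 0.998, -0.067, 0.462], [-1.0, -0.022, -0.006, 0.005], [-0.008, 0.067, 0.998, 1.592], [0.0, 0.0, 0.0, 1.0]]
```

View pics/top0b.png

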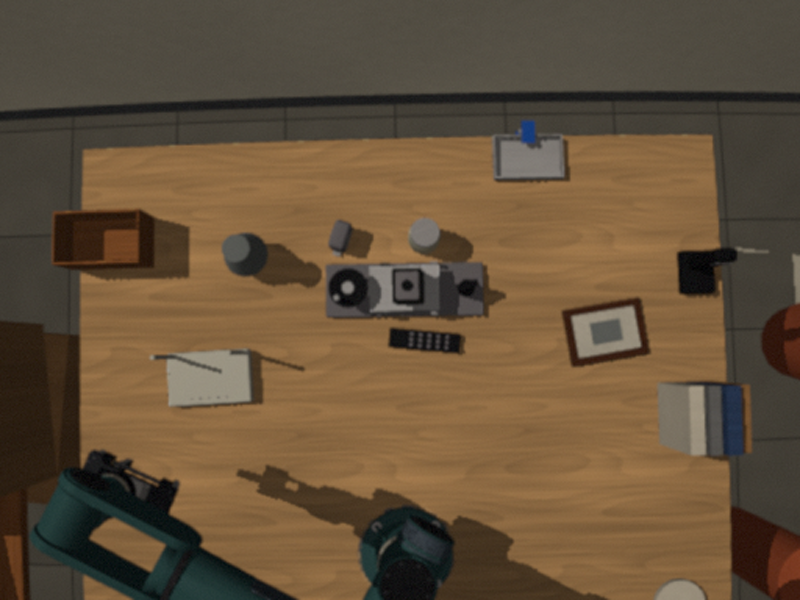

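View pics/scene0b.png

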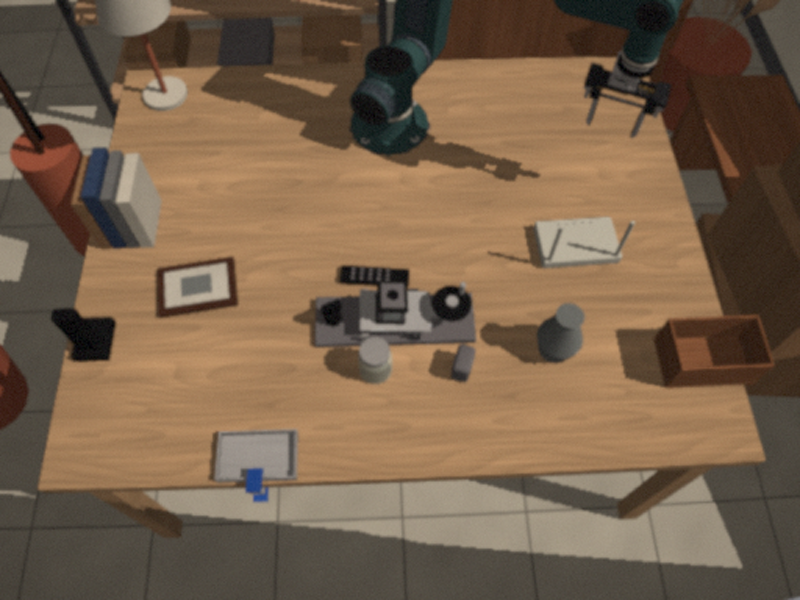

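The pictures show the stand in the top view at about (326–486, 262–318) at 1.56x. The wheel is at (347,287) and the key at (467,288), with the pin on the robot side. Next I take measurements from zoomed crops.

```bash
cat > h.py <<'E'
import cv2, numpy as np
from scipy.spatial.transform import Rotation as R
def K(s): return np.array([[s['fx'],0,s['cx']],[0,s['fy'],s['cy']],[0,0,1.]])
def ray(s,uv,P=None):
    P=s['pose'] if P is None else P; P=np.array(P)
    x,y=cv2.undistortPoints(np.array([[uv]],float),K(s),np.array(s['distortion'],float))[0,0]
    return P[:3,3],P[:3,:3]@np.array([x,-y,-1])
def plane(s,uv,z,P=None):
    o,d=ray(s,uv,P); return o+d*(z-o[2])/d[2]
def proj(s,p,P=None):
    P=np.array(s['pose'] if P is None else P); c=P[:3,:3].T@(np.array(p)-P[:3,3])
    return cv2.projectPoints(np.array([[c[0],-c[1],-c[2]]]),np.zeros(3),np.zeros(3),K(s),np.array(s['distortion'],float))[0][0,0]
def tri(r):
    A=np.zeros((3,3));b=np.zeros(3)
    for o,d in r:
        d=d/np.linalg.norm(d);M=np.eye(3)-np.outer(d,d);A+=M;b+=M@o
    return np.linalg.solve(A,b)
E
python3 - <<'E'
import pickle,cv2,numpy as np
from h import *
d=pickle.load(open('s0.pkl','rb'))
for n,(u,v) in {'top':(200,155),'scene':(195,165)}.items():
    c=d[n]['image'][v:v+70,u:u+120]
    cv2.imwrite(f'pics/c_{n}.png',cv2.resize(np.clip(c*1.5,0,255).astype('uint8'),None,fx=6,fy=6,interpolation=cv2.INTER_NEAREST)[:,:,::-1])
a=cv2.imread('pics/c_top.png');b=cv2.imread('pics/c_scene.png');
im=np.vstack([a,b]);print(im.shape);cv2.imwrite('pics/c.png',cv2.resize(im,(510,595)) if 0 else cv2.resize(im,None,fx=.7,fy=.7))
s=d['top']
for n,uv,z in [('wheel',(347,287),.085),('key',(467,288),.09),('cornFL',(326,317),.02),('cornFR',(485,317),.02),('BL',(327,264),.02),('BR',(485,263),.02)]:
    print(n,plane(s,np.array(uv)/1.5625,z).round(4))
E
```

```text
(840, 720, 3)
wheel [0.5967 0.1134 0.085 ]
key [ 0.5884 -0.1449  0.09  ]
cornFL [0.536  0.1665 0.02  ]
cornFR [ 0.5281 -0.1905  0.02  ]
BL [0.6557 0.1625 0.02  ]
BR [ 0.65   -0.1942  0.02  ]
```

View pics/c.png

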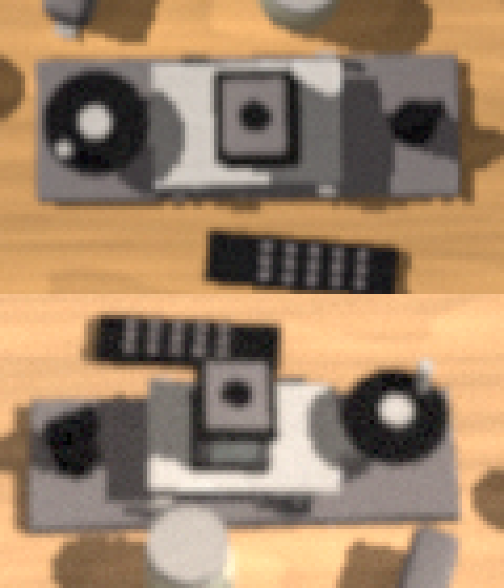

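```bash
python3 - <<'E'
import pickle
from h import *
d=pickle.load(open('s0.pkl','rb'));T,S=d['top'],d['scene']
t=lambda u,v:np.array([200+u/4.2-.5,155+v/4.2-.5]); c=lambda u,v:np.array([195+u/4.2-.5,165+(v-294)/4.2-.5])
hub=plane(T,t(96,121),.091),plane(S,c(397,411),.091),tri([ray(T,t(96,121)),ray(S,c(397,411))])
pin=plane(T,t(63,148),.12),plane(S,c(426,366),.12),tri([ray(T,t(63,148)),ray(S,c(426,366))])
print(*hub,'\n',*pin)
key=plane(T,t(418,122),.09),plane(S,c(74,435),.09);print(*key)
co=[plane(T,t(*p),.02)[:2].round(4) for p in((37,62),(37,199),(458,199),(458,58))];print(co)
cs=[plane(S,c(*p),.02)[:2].round(4) for p in((459,405),(457,518),(28,529),(34,402))];print(cs)
E
```

```text
[0.59743972 0.11203703 0.091     ] [0.59887873 0.11372429 0.091     ] [0.59769961 0.11307809 0.08889752] 
 [0.57416872 0.13623199 0.12      ] [0.57522272 0.13648118 0.12      ] [0.57430227 0.13653662 0.11841811]
[ 0.59103315 -0.1454677   0.09      ] [ 0.609727   -0.14319163  0.09      ]
[array([0.6547, 0.1659]), array([0.5395, 0.1676]), array([ 0.5318, -0.1841]), array([ 0.6502, -0.1877])]
[array([0.5563, 0.1748]), array([0.6613, 0.163 ]), array([ 0.6571, -0.186 ]), array([ 0.5391, -0.1828])]
```

```bash
cat >> h.py <<'E'
def rpy(e): return R.from_euler('xyz',e).as_matrix()
def go(o,xyz,yaw=None):
    M=rpy(o['ee_rot']); y0=np.arctan2(M[1,0],M[0,0])
    d=M.T@(np.array(xyz)-o['tool_pos']); t=0 if yaw is None else -np.angle(np.exp(1j*(yaw-y0)))
    print('pos',o['tool_pos'].round(4),'yaw',round(y0,3),'t',round(o['time'],2),'shift',(d/.15).round(3),'turn',round(t/np.pi,3))
E
python3 - <<'E'
from h import *
from bench import robot,snapshot
s=snapshot('wrist');print(np.round(s['hand_eye'],3).tolist(),s['fx'],s['cx'],s['cy'],s['distortion'])
o=robot.get_obs()
go(o,(.6,.113,.25),2.75); go(o,(.55,-.08,.3),2.75); go(o,(.59,-.06,.3),1.57)
E
```

```text
[[-0.001, 0.962, 0.274, 0.08], [1.0, 0.001, 0.001, 0.001], [0.001, 0.274, -0.962, -0.164], [0.0, 0.0, 0.0, 1.0]] 265.4066107286573 251.53256545949043 189.1345170961018 [-0.01236924  0.          0.          0.          0.        ]
pos [0.2215 0.503  0.2186] yaw 2.727 t 0.15 shift [-3.357 -1.363 -0.208] turn -0.007
pos [0.2215 0.503  0.2186] yaw 2.727 t 0.15 shift [-3.571 -2.676 -0.539] turn -0.007
pos [0.2215 0.503  0.2186] yaw 2.727 t 0.15 shift [-3.761 -2.446 -0.539] turn 0.368
```

carry_out(motion="-0.2 -0.08 -0.15 0;-0.4 -0.16 -0.2 0;-0.6 -0.24 -0.2 0;-0.8 -0.32 -0.2 0;-1 -0.4 -0.2 0;-1 -0.4 -0.2 0;-1 -0.4 -0.2 0;-1 -0.4 -0.2 0")

```text
time: 0.95
tool_pos: [0.3341, 0.3886, 0.2493]
ee_rot: [-3.142, -0.001, 2.728]
wrist_force: [-0.5, -0.2, -0.4]
width: 0.094
finger_force: 0.0
```

carry_out(motion="-0.25 -0.1 0 0;-0.5 -0.2 0 0;-0.75 -0.3 0 0;-1 -0.4 0 0;-1 -0.4 0 0;-1 -0.4 0 0;-1 -0.4 0 0;-1 -0.4 0 0")

```text
time: 1.75
tool_pos: [0.4469, 0.274, 0.2496]
ee_rot: [3.141, -0.0, 2.729]
wrist_force: [0.7, -0.1, -0.2]
width: 0.0941
finger_force: 0.0
```

carry_out(motion="-0.25 -0.1 0 0;-0.5 -0.2 0 0;-0.75 -0.3 0 0;-1 -0.4 0 0;-1 -0.4 0 0;-1 -0.4 0 0;-1 -0.4 0 0;-1 -0.4 0 0")

```text
time: 2.55
tool_pos: [0.5601, 0.1588, 0.2499]
ee_rot: [3.141, 0.0, 2.729]
wrist_force: [-0.8, -0.6, -0.2]
width: 0.0938
finger_force: 0.0
```

```bash
cat > w.py <<'E'
from h import *
from bench import robot,snapshot
import pickle,sys
def shot(n,f=1.5625):
    o=robot.get_obs();s=snapshot('wrist');T=np.eye(4);T[:3,:3]=rpy(o['ee_rot']);T[:3,3]=o['tool_pos']
    s['pose']=T@np.array(s['hand_eye']);pickle.dump(s,open(n+'.pkl','wb'))
    cv2.imwrite(f'pics/{n}.png',cv2.resize(np.clip(s['image']*1.3,0,255).astype('uint8'),None,fx=f,fy=f,interpolation=cv2.INTER_CUBIC)[:,:,::-1]);return o,s
E
python3 -c "
from w import *
o,s=shot('w1'); go(o,(.597,.113,.2),2.75)"
```

```text
pos [0.5601 0.1588 0.2499] yaw 2.729 t 2.55 shift [-0.348 -0.181  0.333] turn -0.007
```

View pics/w1.png

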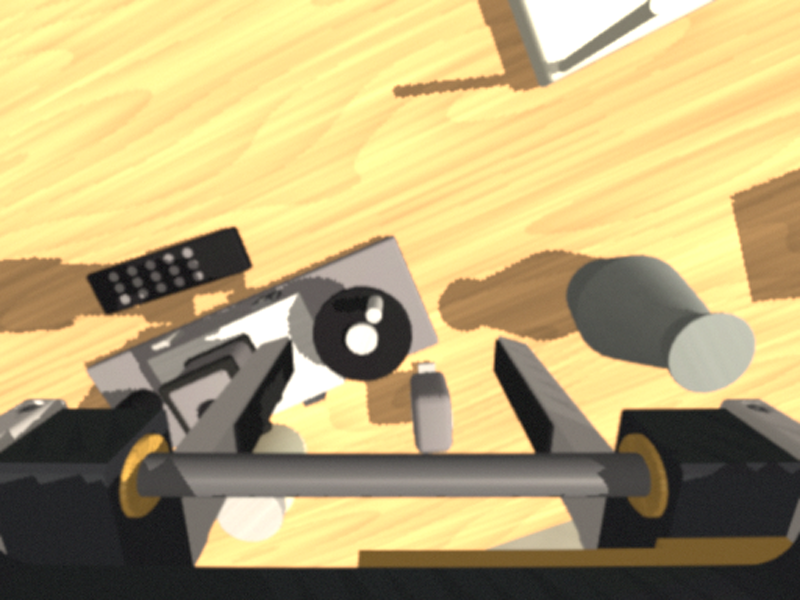

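carry_out(motion="-0.2 -0.02 0 -0.03;-0.4 -0.04 0 -0.07;-0.6 -0.07 0 -0.1;-0.77 -0.09 0 -0.124;-0.77 -0.09 0 -0.124;-0.77 -0.09 0 -0.124;-0.77 -0.09 0 -0.124;-0.77 -0.09 0 -0.124")

```text
time: 3.4
tool_pos: [0.6605, 0.0994, 0.2503]
ee_rot: [3.141, 0.001, 3.117]
wrist_force: [1.1, -0.6, -0.5]
width: 0.0941
finger_force: 0.0
```

```bash
python3 -c "
from w import *
o,s=shot('A')"
```

carry_out(motion="0 -0.2 0 0;0 -0.4 0 0;0 -0.6 0 0;0 -0.8 0 0;0 -1 0 0;0 -1 0 0;0 -1 0 0;0 -1 0 0")

```text
time: 4.25
tool_pos: [0.6574, -0.0502, 0.2498]
ee_rot: [3.141, 0.0, 3.118]
wrist_force: [1.0, 0.7, -0.3]
width: 0.0937
finger_force: 0.0
```

```bash
python3 -c "
from w import *
o,s=shot('B')
a=cv2.imread('pics/A.png');b=cv2.imread('pics/B.png')
cv2.imwrite('pics/AB.png',np.vstack([a[80:380],b[80:380]]))"
```

```text
(no output)
```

View pics/AB.png

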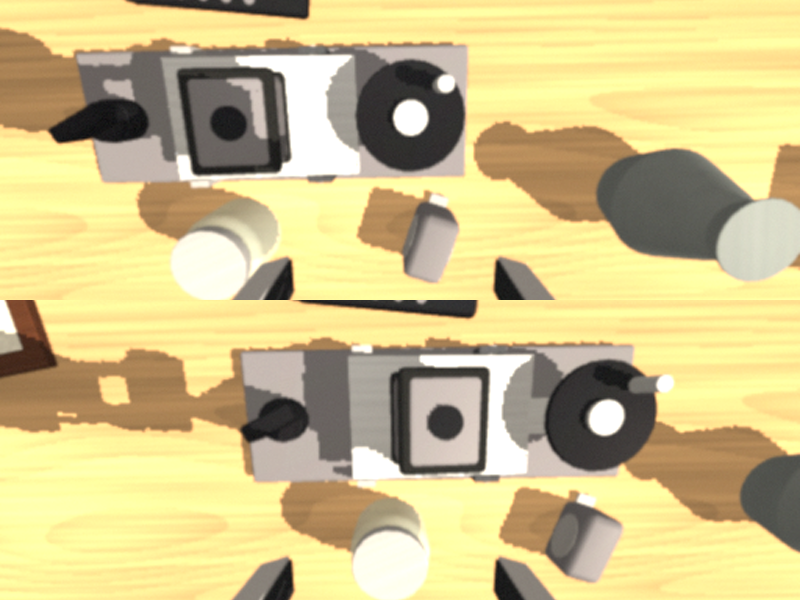

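```bash
cat > cr.py <<'E'
import pickle,cv2,numpy as np
def crops(L,out,w=45,h=96,f=4.4,v0=76):
    t=[]
    for n,u in L:
        c=pickle.load(open(n+'.pkl','rb'))['image'][v0:v0+h,u:u+w]
        t.append(cv2.resize(np.clip(c*1.15,0,255).astype('uint8'),None,fx=f,fy=f,interpolation=cv2.INTER_CUBIC)[:,:,::-1])
    cv2.imwrite(out,np.hstack(t));print(np.hstack(t).shape)
E
python3 -c "
from cr import *
crops([('A',96),('B',212),('A',208),('B',310)],'pics/cr.png')"
```

```text
(422, 792, 3)
```

View pics/cr.png

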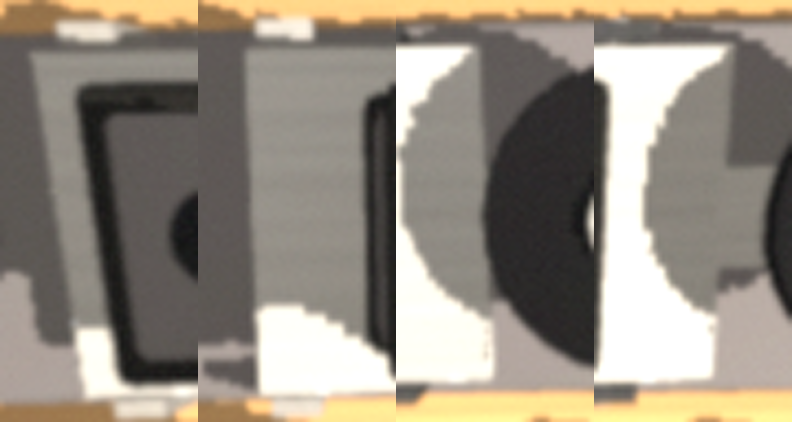

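```bash
python3 - <<'E'
import pickle
from h import *
A,B=[pickle.load(open(n+'.pkl','rb')) for n in 'AB']
p=lambda u0,u,v:np.array([u0+(u+.5)/4.4-.5,76+(v+.5)/4.4-.5])
P={}
for n,a,b in [('Lf',p(96,30,50),p(212,47,50)),('Lb',p(96,84,397),p(212,60,397)),('Rf',p(208,79,46),p(310,137,46)),('Rb',p(208,97,380),p(310,120,380)),
 ('postf',p(96,55,30),p(212,58,29)),('postb',p(96,112,410),p(212,75,408))]:
    P[n]=tri([ray(A,a),ray(B,b)]);print(n,P[n].round(4))
for x in 'fb':print(x,(P['R'+x][2]-P['L'+x][2])/np.linalg.norm((P['R'+x]-P['L'+x])[:2]))
f=1.5625
q=lambda u,v:np.array([(u+.5)/f-.5,(v+80.5)/f-.5])
hub=tri([ray(A,q(411,118)),ray(B,q(606,118))]);pin=tri([ray(A,q(443,83)),ray(B,q(666,83))]);print(hub,pin)
for s,h,k in((A,q(411,118),q(444,83)),(B,q(606,118),q(666,83))):print(plane(s,h,.091),plane(s,k,.12))
E
```

```text
Lf [ 0.5444 -0.0832  0.0631]
Lb [ 0.6442 -0.0848  0.0621]
Rf [0.5458 0.0689 0.0467]
Rb [0.6453 0.0696 0.0479]
postf [ 0.5379 -0.0809  0.0519]
postb [ 0.6498 -0.0812  0.0533]
f -0.10759500756512691
b -0.09199536821117944
[0.5963169  0.11497973 0.08851547] [0.57228531 0.13527591 0.12379432]
[0.59605738 0.11488386 0.091     ] [0.57212693 0.13638883 0.12      ]
[0.59631792 0.11373756 0.091     ] [0.5722748  0.13766666 0.12      ]
```

```bash
python3 - <<'E'
from h import *
from bench import robot
o=robot.get_obs();print(o['joint_positions'].round(3))
go(o,(.5723,.1363,.18),np.radians(136))
E
```

```text
[-1.620e-01  3.340e-01  1.020e+00  1.000e-03  1.788e+00 -1.709e+00]
pos [ 0.6574 -0.05    0.2498] yaw 3.118 t 4.3 shift [0.597 1.228 0.466] turn 0.237
```

carry_out(motion="0.1 0.2 0 0.04;0.25 0.4 0 0.08;0.4 0.6 0 0.12;0.5 0.8 0.1 0.16;0.6 1 0.2 0.2;0.6 1 0.3 0.237;0.6 1 0.4 0.237;0.6 1 0.4 0.237", grip=-0.53)

```text
time: 5.1
tool_pos: [0.5698, 0.1013, 0.1866]
ee_rot: [-3.138, -0.003, 2.375]
wrist_force: [-0.6, -0.3, -1.6]
width: 0.0335
finger_force: 0.0
```

```bash
python3 - <<'E'
from h import *
from bench import robot
o=robot.get_obs();print(o['width'])
go(o,(.5723,.1363,.135),np.radians(136))
E
```

```text
0.03348280700920904
pos [0.5698 0.1013 0.1866] yaw 2.375 t 5.1 shift [0.149 0.181 0.344] turn 0.001
```

Move over the pin but stay above it (tip at about 0.135), then check the alignment with a picture.

carry_out(motion="0.08 0.09 0 0;0.149 0.181 0 0;0.149 0.181 0.08 0;0.149 0.181 0.16 0;0.149 0.181 0.22 0;0.149 0.181 0.22 0;0.149 0.181 0.22 0;0.149 0.181 0.22 0")

```text
time: 5.9
tool_pos: [0.5744, 0.1354, 0.157]
ee_rot: [3.141, 0.001, 2.371]
wrist_force: [0.0, -0.2, -0.5]
width: 0.0223
finger_force: 0.0
```

```bash
python3 - <<'E'
from w import *
o,s=shot('C');print(o['width'])
go(o,(.5723,.1363,.112),np.radians(136))
print(proj(s,(.5723,.1363,.12)),proj(s,(.5965,.114,.091)))
E
```

```text
0.02227947597731939
pos [0.5744 0.1354 0.157 ] yaw 2.371 t 5.9 shift [ 0.014 -0.006  0.3  ] turn -0.001
[249.93389415 213.62709808] [251.10383469 234.98464184]
```

View pics/C.png

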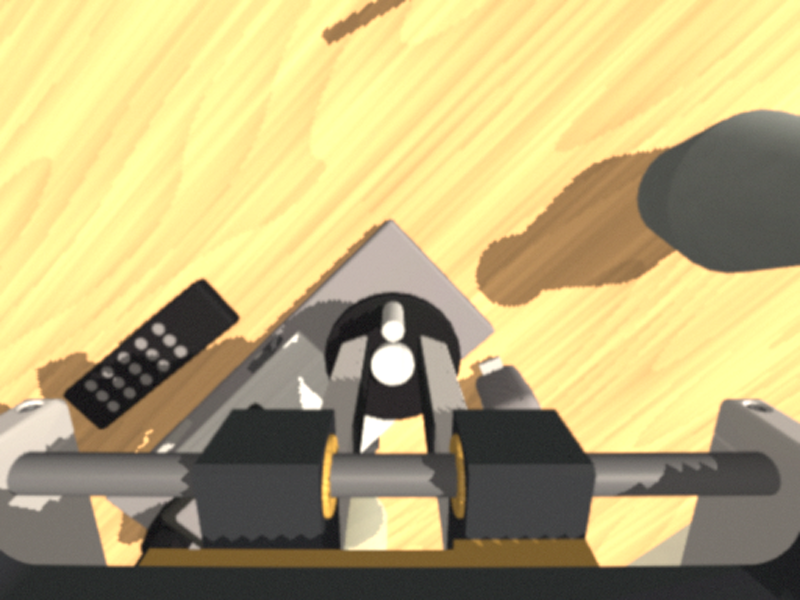

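carry_out(motion="0.015 0 0.05 0;0.02 0 0.1 0;0.02 0 0.15 0;0.02 0 0.2 0;0.02 0 0.25 0;0.02 0 0.3 0;0.02 0 0.3 0;0.02 0 0.3 0")

```text
time: 6.75
tool_pos: [0.5719, 0.1378, 0.1112]
ee_rot: [-3.141, -0.0, 2.372]
wrist_force: [-0.1, 0.4, -0.3]
width: 0.022
finger_force: 0.0
```

carry_out(motion="-0.002 0.031 0 0.044;-0.009 0.061 0 0.089;-0.019 0.089 0 0.133;-0.033 0.117 0 0.178;-0.051 0.141 0 0.222;-0.073 0.163 0 0.267;-0.097 0.182 0 0.311;-0.124 0.198 0 0.356", grip=-0.66)

```text
time: 7.55
tool_pos: [0.6044, 0.146, 0.1118]
ee_rot: [-3.138, 0.002, 1.248]
wrist_force: [-4.8, -1.3, 1.9]
width: 0.0162
finger_force: 2.2
```

```bash
python3 - <<'E'
from h import *
from bench import robot
o=robot.get_obs();print(o['width'],o['ee_rot'],np.degrees(o['ee_rot'][2]))
d=o['tool_pos'][:2]-[.5965,.114];print(np.hypot(*d),np.degrees(np.arctan2(d[1],d[0])))
a=np.radians(136-64-57);go(o,(.5965+.034*np.cos(a),.114+.034*np.sin(a),.112),a)
E
```

```text
0.016247671438490024 [-3.13779770e+00  1.81356296e-03  1.24786198e+00] 71.49722487131463
0.032987337492523035 76.1466146550007
pos [0.6044 0.146  0.1118] yaw 1.248 t 7.55 shift [-0.094  0.207 -0.002] turn 0.314
```

carry_out(motion="-0.002 0.031 0 0.044;-0.009 0.061 0 0.089;-0.019 0.089 0 0.133;-0.033 0.117 0 0.178;-0.051 0.141 0 0.222;-0.073 0.163 0 0.267;-0.1 0.184 0 0.317;-0.1 0.184 0 0.317")

```text
time: 8.35
tool_pos: [0.627, 0.1243, 0.1118]
ee_rot: [-3.139, 0.001, 0.258]
wrist_force: [-3.1, 2.5, -0.0]
width: 0.0161
finger_force: 1.7
```

```bash
python3 - <<'E'
from h import *
from bench import robot
o=robot.get_obs()
d=o['tool_pos'][:2]-[.5965,.114];print(np.hypot(*d),np.degrees(np.arctan2(d[1],d[0])),np.degrees(o['ee_rot'][2]))
E
```

```text
0.032206969766095064 18.625099326956626 14.756045984289319
```

carry_out(motion="0 0 0 0;0 0 0 0;0 0 -0.1 0;0 0 -0.35 0;0 0 -0.65 0;-0.2 0 -0.9 0.04;-0.5 -0.03 -0.92 0.08;-0.8 -0.06 -0.92 0.08", grip=-0.4)

```text
time: 9.15
tool_pos: [0.5095, 0.101, 0.2534]
ee_rot: [-3.142, -0.007, 0.005]
wrist_force: [-0.8, -0.7, -0.0]
width: 0.0285
finger_force: 0.0
```

```bash
python3 - <<'E'
from h import *
from bench import robot
go(robot.get_obs(),(.50,.10,.25),0)
E
```

```text
pos [0.5095 0.101  0.2534] yaw 0.005 t 9.15 shift [-0.063  0.006  0.022] turn 0.001
```

carry_out(motion="-0.05 0 0 0;-0.05 0 0 0;-0.05 0 0 0;-0.05 0 0 0;-0.05 0 0 0;-0.05 0 0 0;-0.05 0 0 0;-0.05 0 0 0")

```text
time: 9.95
tool_pos: [0.5019, 0.1014, 0.2492]
ee_rot: [-3.142, 0.0, 0.006]
wrist_force: [0.1, -0.1, 0.0]
width: 0.0284
finger_force: 0.0
```

```bash
python3 -c "
from w import *
shot('D')"
```

carry_out(motion="0 0.2 0 0;0 0.4 0 0;0 0.6 0 0;0 0.8 0 0;0 1 0 0;0 1 0 0;0 1 0 0;0 1 0 0")

```text
time: 10.8
tool_pos: [0.5026, -0.0478, 0.2495]
ee_rot: [-3.141, -0.0, 0.007]
wrist_force: [-0.2, 0.2, 1.0]
width: 0.0282
finger_force: 0.0
```

```bash
python3 - <<'E'
from w import *
shot('E')
D,E=[pickle.load(open(n+'.pkl','rb')) for n in 'DE']
L=[]
for s in(D,E):
    for p in((.594,-.085,.053),(.595,.068,.053)):
        u,v=proj(s,p);print(u,v);c=[int(u)-22,int(v)-48];L.append(c)
        globals().setdefault('im',[]).append(cv2.resize(np.clip(s['image'][c[1]:c[1]+96,c[0]:c[0]+45]*1.15,0,255).astype('uint8'),None,fx=4.4,fy=4.4,interpolation=cv2.INTER_CUBIC))
print(L);cv2.imwrite('pics/DE.png',np.hstack(im)[:,:,::-1])
E
```

```text
395.5075570867367 105.00262907787463
278.07049621547856 103.2533407809925
281.09664000249467 104.80258146901583
163.1437734195553 103.35957496763405
[[373, 57], [256, 55], [259, 56], [141, 55]]
```

View pics/DE.png

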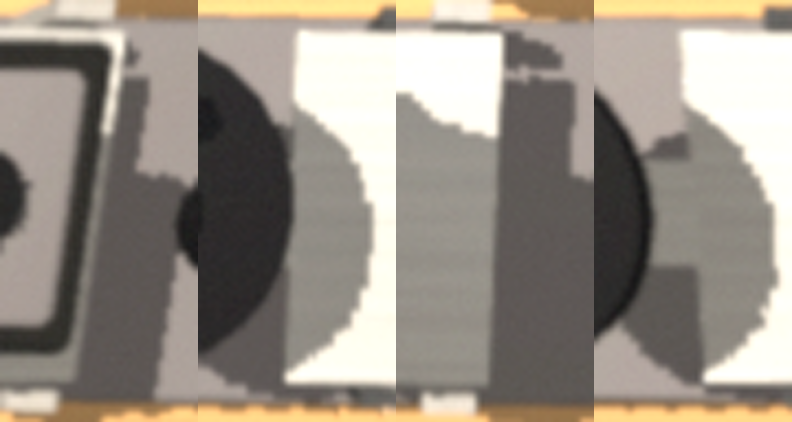

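```bash
python3 - <<'E'
import pickle
from h import *
D,E=[pickle.load(open(n+'.pkl','rb')) for n in 'DE']
p=lambda o,u,v:np.array([o[0]+(u+.5)/4.4-.5,o[1]+(v+.5)/4.4-.5])
dl,dr,el,er=(373,57),(256,55),(259,56),(141,55)
P={}
for n,a,b in [('Lb',p(dl,125,32),p(el,109,32)),('Lf',p(dl,75,381),p(el,94,384)),('Rb',p(dr,95,32),p(er,87,32)),('Rf',p(dr,88,381),p(er,110,382)),
 ('postb',p(dl,116,10),p(el,98,10)),('postf',p(dl,57,402),p(el,80,402))]:
    P[n]=tri([ray(D,a),ray(E,b)]);print(n,P[n].round(4))
for x in 'fb':print(x,(P['R'+x][2]-P['L'+x][2])/np.linalg.norm((P['R'+x]-P['L'+x])[:2]))
q=lambda s,p:proj(s,p).round(1)
import cv2
for s,n in((D,'D'),(E,'E')):
    u,v=proj(s,(.61,.119,.1)).astype(int);print(n,u,v)
    ku,kv=proj(s,(.592,-.149,.08)).astype(int);print('key',ku,kv)
    c=lambda u,v:cv2.resize(s['image'][max(v-35,0):v+35,max(u-35,0):u+35],(380,380),interpolation=cv2.INTER_CUBIC)
    globals().setdefault('im',[]).append(c(u,v)) if n=='D' else globals()['im'].append(c(ku,kv)); print(max(v-35,0),max(kv-35,0),u-35,ku-35)
cv2.imwrite('pics/wk.png',np.clip(np.hstack(im)[:,:,::-1]*1.3,0,255))
E
```

```text
Lb [ 0.6442 -0.0865  0.0495]
Lf [ 0.5446 -0.0854  0.0512]
Rb [0.6457 0.0699 0.045 ]
Rf [0.546  0.0695 0.0505]
postb [ 0.6501 -0.0831  0.0492]
postf [ 0.5385 -0.0814  0.0498]
f -0.004028965700646387
b -0.028782407027134856
D 236 87
key 459 106
52 71 201 424
E 102 87
key 336 106
52 71 67 301[ WARN:0@0.229] global loadsave.cpp:1063 imwrite_ Unsupported depth image for selected encoder is fallbacked to CV_8U.
```

View pics/wk.png

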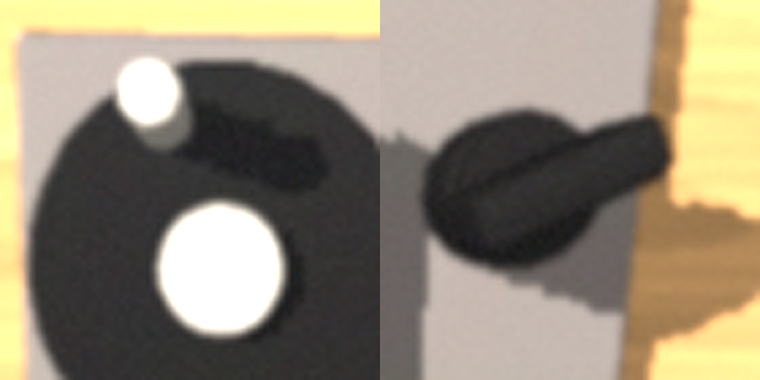

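carry_out(motion="0 0.2 0 0;0 0.4 0 0;0 0.6 0 0;0 0.8 0 0;0 1 0 0;0 1 0 0;0 1 0 0;0 1 0 0")

```text
time: 11.65
tool_pos: [0.5038, -0.1971, 0.2496]
ee_rot: [-3.141, -0.0, 0.008]
wrist_force: [-0.5, 0.4, -0.5]
width: 0.0284
finger_force: 0.0
```

```bash
python3 - <<'E'
from w import *
shot('F')
D,F=[pickle.load(open(n+'.pkl','rb')) for n in 'DF']
im=[]
for p,s,w in(((.594,-.085,.053),F,44),((.595,.068,.053),F,44),((.592,-.149,.085),F,74)):
        u,v=proj(s,p);c=[max(int(u)-w//2,0),int(v)-48];print(c)
        im.append(cv2.resize(np.clip(s['image'][c[1]:c[1]+96,c[0]:c[0]+w]*1.15,0,255).astype('uint8'),None,fx=4.5,fy=4.5,interpolation=cv2.INTER_CUBIC));print(im[-1].shape)
cv2.imwrite('pics/F3.png',np.hstack(im)[:,:,::-1])
f=lambda u,v:np.array([201+u/5.43-.5,52+v/5.43-.5])
h=plane(D,f(220,269),.091);k=plane(D,f(148,91),.12);d=k-h;print(h,k,np.hypot(*d[:2]),np.degrees(np.arctan2(d[1],d[0])))
E
```

```text
[144, 57]
(432, 198, 3)
[27, 55]
(432, 198, 3)
[174, 58]
(432, 333, 3)
[0.59584173 0.11453533 0.091     ] [0.62638219 0.12681153 0.12      ] 0.03291541717501029 21.898405263420567
```

View pics/F3.png

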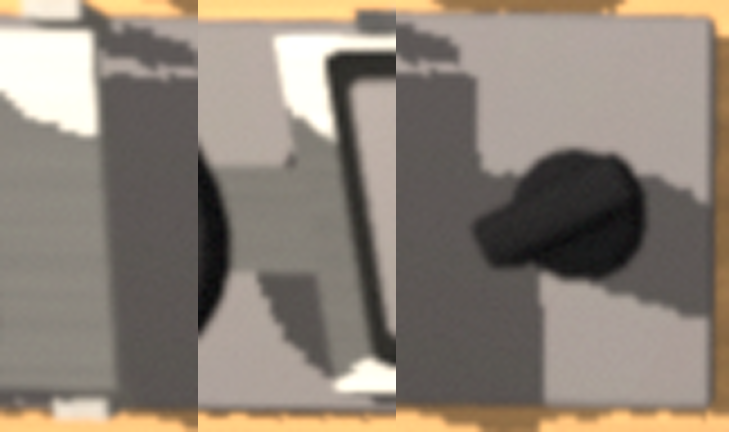

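```bash
python3 - <<'E'
import pickle
from h import *
D,E,F=[pickle.load(open(n+'.pkl','rb')) for n in 'DEF']
p=lambda o,u,v,f=4.4:np.array([o[0]+(u+.5)/f-.5,o[1]+(v+.5)/f-.5])
dl,dr,el,er,fl,fr=(373,57),(256,55),(259,56),(141,55),(144,57),(27,55)
P={}
for n,a,e,b in [('Lb',p(dl,125,32),p(el,109,32),p(fl,95,31,4.5)),('Lf',p(dl,75,381),p(el,94,384),p(fl,116,390,4.5)),('Rb',p(dr,95,32),p(er,87,32),p(fr,77,37,4.5)),('Rf',p(dr,88,381),p(er,110,382),p(fr,134,389,4.5))]:
    P[n]=tri([ray(D,a),ray(F,b)]);print(n,P[n].round(4),tri([ray(D,a),ray(E,e),ray(F,b)]).round(4))
for x in 'fb':print(x,(P['R'+x][2]-P['L'+x][2])/np.linalg.norm((P['R'+x]-P['L'+x])[:2]))
# key centre from E and F crops
kE=np.array([301+140/5.43-.5,71+190/5.43-.5])   # housing centre E
for n,s,uv in(('E housing',E,(301+(510-380)/5.43-.5,71+188/5.43-.5)),('F housing',F,(174+(580-396)/4.5-.5,58+213/4.5-.5))):
    print(n,plane(s,uv,.058))
ba=lambda s,a,b:(plane(s,a,.092),plane(s,b,.092))
g=lambda u,v:(301+(u-380)/5.43-.5,71+v/5.43-.5); f=lambda u,v:(174+(u-396)/4.5-.5,58+v/4.5-.5)
for s,a,b in((E,g(662,145),g(480,225)),(F,f(480,248),f(622,170))):
    x,y=ba(s,a,b);print((x+y)/2,np.linalg.norm(x-y),np.degrees(np.arctan2(*(y-x)[1::-1])))
E
```

```text
Lb [ 0.644  -0.0862  0.05  ] [ 0.6442 -0.0863  0.0501]
Lf [ 0.5446 -0.0851  0.0518] [ 0.5447 -0.0852  0.0518]
Rb [0.6453 0.0701 0.0466] [0.6454 0.0699 0.0465]
Rf [0.5464 0.0695 0.0506] [0.5463 0.0695 0.0506]
f -0.008010366318618905
b -0.02170907368416669
E housing [ 0.59386529 -0.14002719  0.058     ]
F housing [ 0.59445528 -0.14837274  0.058     ]
[ 0.59346439 -0.14396346  0.092     ] 0.04096601607091 113.94042968971014
[ 0.59430281 -0.14532622  0.092     ] 0.041953724567471894 -62.52229555579723
```

carry_out(motion="0.1 -0.25 0 -0.03;0.2 -0.5 0 -0.06;0.3 -0.75 0 -0.09;0.4 -1 0 -0.12;0.4 -1 0 -0.12;0.4 -1 0 -0.12;0.4 -1 0 -0.12;0.4 -1 0 -0.12", grip=-0.53)

```text
time: 12.5
tool_pos: [0.5623, -0.0491, 0.2497]
ee_rot: [3.141, -0.0, 0.382]
wrist_force: [-0.1, 0.9, -0.7]
width: 0.0219
finger_force: 0.0
```

```bash
python3 - <<'E'
from h import *
from bench import robot
go(robot.get_obs(),(.6268,.1266,.15),np.radians(22))
E
```

```text
pos [ 0.5623 -0.0491  0.2497] yaw 0.382 t 12.5 shift [ 0.835 -0.927  0.664] turn -0.001
```

carry_out(motion="0.2 -0.22 0 0;0.4 -0.44 0 0;0.6 -0.66 0 0;0.835 -0.927 0 0;0.835 -0.927 0.2 0;0.835 -0.927 0.4 0;0.835 -0.927 0.6 0;0.835 -0.927 0.64 0")

```text
time: 13.3
tool_pos: [0.6244, 0.1262, 0.1485]
ee_rot: [-3.139, 0.008, 0.381]
wrist_force: [-0.3, -0.9, -0.4]
width: 0.0224
finger_force: 0.0
```

```bash
python3 - <<'E'
from h import *
from bench import robot
go(robot.get_obs(),(.6268,.1266,.112),np.radians(22))
E
```

```text
pos [0.6244 0.1262 0.1485] yaw 0.381 t 13.3 shift [0.018 0.004 0.243] turn -0.001
```

carry_out(motion="0.01 0 0.06 0;0.01 0 0.12 0;0.01 0 0.18 0;0.01 0 0.24 0;0.01 0 0.275 0;0.01 0 0.275 0;0.01 0 0.275 0;0.01 0 0.275 0")

```text
time: 14.1
tool_pos: [0.6285, 0.1282, 0.1129]
ee_rot: [3.141, -0.001, 0.383]
wrist_force: [0.1, 0.1, 0.7]
width: 0.022
finger_force: 0.0
```

carry_out(motion="0 0 0 0;0 0 0 0;-0.001 0.012 0 0.017;-0.001 0.023 0 0.033;-0.005 0.046 0 0.067;-0.011 0.07 0 0.103;-0.011 0.07 0 0.103;-0.011 0.07 0 0.103", grip=-0.66)

```text
time: 14.9
tool_pos: [0.6303, 0.119, 0.1124]
ee_rot: [-3.14, 0.0, 0.063]
wrist_force: [-1.0, 3.7, 1.2]
width: 0.0164
finger_force: 2.1
```

```bash
python3 - <<'E'
from h import *
from bench import robot
o=robot.get_obs()
d=o['tool_pos'][:2]-[.5962,.1143];print(np.hypot(*d),np.degrees(np.arctan2(d[1],d[0])),np.degrees(o['ee_rot'][2]),o['wrist_force'])
E
```

```text
0.03442902005257975 7.857287088483439 3.588398441792703 [-0.97525314  3.73475929  1.2326498 ]
```

carry_out(motion="0 0 0 0;0 0 0 0;0 0 -0.1 0;0 0 -0.35 0;0 0 -0.65 0;-0.05 0.2 -0.7 -0.04;-0.1 0.45 -0.7 -0.08;-0.15 0.7 -0.7 -0.12", grip=-0.15)

```text
time: 15.7
tool_pos: [0.6148, 0.0103, 0.2199]
ee_rot: [3.139, -0.003, 0.443]
wrist_force: [0.6, -0.4, -0.4]
width: 0.0398
finger_force: 0.0
```

```bash
python3 - <<'E'
from h import *
from bench import robot
go(robot.get_obs(),(.5937,-.1455,.16),np.radians(115))
E
```

```text
pos [0.6148 0.0103 0.2199] yaw 0.443 t 15.7 shift [-0.574  0.877  0.4  ] turn -0.498
```

carry_out(motion="-0.15 0.22 0 -0.046;-0.3 0.44 0 -0.092;-0.45 0.66 0 -0.138;-0.57 0.87 0 -0.184;-0.57 0.87 0 -0.23;-0.57 0.87 0 -0.276;-0.57 0.87 0 -0.322;-0.57 0.87 0 -0.368")

```text
time: 16.5
tool_pos: [0.5922, -0.1438, 0.2187]
ee_rot: [3.14, 0.001, 1.598]
wrist_force: [0.5, 0.2, -0.3]
width: 0.0402
finger_force: 0.0
```

```bash
python3 - <<'E'
from h import *
from bench import robot
go(robot.get_obs(),(.5937,-.1455,.14),np.radians(115))
E
```

```text
pos [ 0.5922 -0.1438  0.2187] yaw 1.598 t 16.5 shift [-0.011  0.009  0.525] turn -0.13
```

carry_out(motion="-0.01 0.01 0 -0.045;-0.01 0.01 0 -0.09;-0.01 0.01 0 -0.13;-0.01 0.01 0.15 -0.13;-0.01 0.01 0.3 -0.13;-0.01 0.01 0.45 -0.13;-0.01 0.01 0.52 -0.13;-0.01 0.01 0.52 -0.13")

```text
time: 17.3
tool_pos: [0.5928, -0.1443, 0.138]
ee_rot: [-3.139, -0.002, 2.001]
wrist_force: [-0.5, -0.1, -0.3]
width: 0.0396
finger_force: 0.0
```

```bash
python3 - <<'E'
from w import *
o,s=shot('G')
go(o,(.5937,-.1455,.08),np.radians(115))
D=pickle.load(open('E.pkl','rb'))
# bar mask: very dark pixels round predicted key
for n,z,r in(('top',.092,30),):
    u,v=proj(s,(.5937,-.1455,z));print('pred',u,v)
    g=s['image'].max(2)[int(v)-45:int(v)+45,int(u)-60:int(u)+60]
    for row in range(0,90,6): print(' '.join('%3d'%x for x in g[row,::5]))
E
```

```text
pos [ 0.5928 -0.1443  0.138 ] yaw 2.001 t 17.3 shift [-0.01   0.003  0.387] turn -0.002
pred 251.6995836918997 214.00768173338082
240 235 138 156 155 155 157 156 155 144  90  83  83  82  81  84  83 102  86  82  84  83  82 107
234 208 137 155 155 156 155 155 156 156 154 125  41  55  82  82  82 156 158 155 116  83  90  92
235 139 154 155 155 156 156 154 157 154  22  24  26  29  30  68 155 157 157 158 156 158 159 158
208 138 154 154 154 156 156 155 127  42  21  25  28  27  34  38 155 156 156 157 156 157 157 157
137 154 154 155 154 154 154 130  83  21  21  31  34  36  36  36 146 155 155 154 157 156 159 158
118 154 154 156 154 154 138  83  83  20  22  32  35  39  37  38 122 155 155 155 157 155 158 140
146 137 127 133 155 113  82  84  82  38  20  32  35  38  37  36 154 156 155 155 155 157 151 140
244 236 218 125 130 120  86  83  83  82  27  29  34  37  36 116 156 155 157 156 156 157 138 136
242 238 231 127 144 175 163 124 106  82  83  29  37  37 139 155 155 156 106 180 165 197 139 136
237 242 227 183 183 184  65 123 124 123 126  29  36  32 140 155 154 157  31 182 183 184 201 136
238 231 205 183 184 183  37 123 217 230 231  34  21  22 121 153 156 154  24 167 184 183 202 228
242 229 183 184 184 152  32 173 237 237 235 147  87  96 165 137 127 140  22  71 183 183 184 241
231 191 182 184 184  58  33 239 232 233 235 230 240 246 239 239 240 244  38  27 182 182 183 196
230 182 183 182 183  37  56 234 236 233 232 241 240 243 241 247 244 242 145  23 155 183 184 185
187 182 184 183 146  33 166 233 230 231 238 237 246 238 247 245 244 239 229  20  56 183 183 184
```

carry_out(motion="-0.01 0 0.1 0;-0.01 0 0.2 0;-0.01 0 0.3 0;-0.01 0 0.395 0;-0.01 0 0.395 0;-0.01 0 0.395 0;-0.01 0 0.395 0;-0.01 0 0.395 0")

```text
time: 18.15
tool_pos: [0.5949, -0.1458, 0.0811]
ee_rot: [3.14, 0.001, 2.001]
wrist_force: [-0.5, 0.9, 0.1]
width: 0.04
finger_force: 0.0
```

carry_out(motion="0 0 0 0;0 0 0 0;0 0 0 0;0 0 0 0;0 0 0 0;0 0 0 0;0 0 0 0;0 0 0 0", grip=-1)

```text
time: 18.95
tool_pos: [0.5938, -0.1458, 0.0801]
ee_rot: [-3.141, -0.0, 2.001]
wrist_force: [-3.4, -0.3, 3.1]
width: 0.0139
finger_force: 30.0
```

Gripped at 13.9 mm with little side force. Now I twist.

carry_out(motion="0 0 0 0.042;0 0 0 0.084;0 0 0 0.126;0 0 0 0.168;0 0 0 0.21;0 0 0 0.25;0 0 0 0.275;0 0 0 0.285")

```text
time: 19.75
tool_pos: [0.5938, -0.1458, 0.0801]
ee_rot: [-3.141, 0.001, 1.104]
wrist_force: [-3.7, -1.7, 2.7]
width: 0.0135
finger_force: 30.0
```

```bash
python3 -c "
from bench import robot
o=robot.get_obs();print(o['wrist_torque'],o['wrist_force'],2.001-o['ee_rot'][2],o['width'])"
```

```text
[-0.23706405  0.83118628  0.25001007] [-3.6755031  -1.7397128   2.65342091] 0.8970621301967894 0.01354795433765987
```

carry_out(motion="0 0 0 0.01;0 0 0 0.02;0 0 0 0.02;0 0 0 0.02;0 0 0 0.02;0 0 0 0.02;0 0 0 0.02;0 0 0 0.02")

```text
time: 20.55
tool_pos: [0.5939, -0.1458, 0.0802]
ee_rot: [-3.141, 0.001, 1.044]
wrist_force: [-4.5, -2.6, 3.6]
width: 0.0141
finger_force: 31.2
```

```bash
python3 -c "
from bench import robot
o=robot.get_obs();print(o['wrist_torque'],o['wrist_force'],2.001-o['ee_rot'][2],o['width'])"
```

```text
[-0.38475182  1.04326192  0.67438197] [-4.53431072 -2.56471364  3.57539581] 0.9569975896570322 0.01406204884532612
```

carry_out(motion="0 0 0 -0.045;0 0 0 -0.09;0 0 0 -0.135;0 0 0 -0.18;0 0 0 -0.225;0 0 0 -0.27;0 0 0 -0.3;0 0 0 -0.305")

```text
time: 21.35
tool_pos: [0.5938, -0.1458, 0.0801]
ee_rot: [-3.141, -0.0, 2.002]
wrist_force: [-5.7, -1.1, 4.4]
width: 0.0136
finger_force: 30.0
```

carry_out(motion="0 0 0 0;0 0 0 0;0 0 0 0;0 0 0 0;0 0 0 0;0 0 -0.2 0;0 0 -0.5 0;0 0 -0.8 0", grip=-0.15)

```text
time: 22.15
tool_pos: [0.5937, -0.1453, 0.2003]
ee_rot: [-3.14, -0.002, 2.001]
wrist_force: [-0.0, 0.6, 0.5]
width: 0.0399
finger_force: 0.0
```

carry_out(motion="0 0 -0.2 0;0 0 -0.3 0;0 0 -0.3 0;0 0 -0.3 0;0 0 -0.3 0;0 0 -0.3 0;0 0 -0.3 0;0 0 -0.3 0")

```text
time: 22.95
tool_pos: [0.594, -0.1455, 0.2441]
ee_rot: [-3.141, -0.001, 2.001]
wrist_force: [0.6, 0.2, -0.2]
width: 0.0403
finger_force: 0.0
```

```bash
python3 - <<'E'
from w import *
o,s=shot('H');S=pickle.load(open('s0.pkl','rb'))
t=snapshot('top');a=S['top']['image'].astype(int);b=t['image'].astype(int)
# bar orientation from the wrist picture: dark pixels near the key
u,v=proj(s,(.5937,-.1455,.092)).astype(int)
m=(s['image'].max(2)<45).astype('uint8');m2=np.zeros_like(m);cv2.circle(m2,(int(u),int(v)),30,1,-1)
print(u,v,o['tool_pos'],o['ee_rot'])
g=s['image'].max(2)[v-35:v+36,u-40:u+41]
for r in range(0,71,6):print(' '.join('%3d'%x for x in g[r,::4]))
E
```

```text
251 181 [ 0.59399202 -0.14554503  0.24413066] [-3.14064185e+00 -1.04374480e-03  2.00108619e+00]
217 133 127 128  83  75  73  74  73  73  74  74  74  75  74  74  73  74  75  75  73
218 106 142 141 139 141 134 103  75  73  75  74  74  74  76  77  74  73  75  73  75
125 137 139 139 141 139 140 140 139 102  35  44  71  74 115 141 140 115  81  75  93
124 138 139 140 140 139 138 118  13  24  28  29  33 107 138 140 141 140 139 139 140
138 138 137 139 137 139  78  28  20  28  32  34  32  43 138 137 139 139 139 140 141
137 137 137 137 136  75  73  28  15  25  30  30  32  39 137 138 140 139 141 140 128
116 114 109 114  72  72  73  72  22  26  30  31  36 136 138 138 138 138 140 137 124
223 165 114 119 123 100  73  72  73  27  33  35 137 138 139 138 138 138 139 133 122
218 142 119 126 124 111 111 110  96  39  30  34 137 138 139 137 138 140 212 201 120
211 176 122 122 118 110 171 209 201 129 115 111 116 133 138 137 137 181 228 227 215
216 206 121 127 114 170 221 220 220 220 219 220 171 122 122 161 157 225 227 227 223
222 220 124 128 222 224 219 215 219 219 222 232 226 231 231 229 225 225 227 224 235
```

```bash
python3 -c "
from bench import robot
print(robot.close_job())"
```

```text
the job is handed in; nothing more can be done
None
```

The job is handed in: I cranked the plate to about level (estimated within 0.01 rad, not re-measured after the last small wheel correction), twisted the key to its stop and saw it back at rest, and the arm ended clear of the stand.

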